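Turn the decorating wheel until its notch locks

TASK

Push the turntable round by its turning post until the one wide notch in the wheel's rim faces the lock pin and the pin drops fully home into it by its own weight, then take your hand away and leave the wheel locked. Push gently, do not force the wheel against the pin, do not touch the pin or its bracket, and leave everything else on the bench where it is.

Things in the scene. Friction and masses are not known exactly. Their poses are not given: they have to be found in the camera images.
- stand: round dark steel foot of a decorator's turntable, 170 mm across, under the wheel; fixed to the table, cannot move. Origin on the table, on the wheel's vertical axis; its x axis points from there to the pin guide.
- pin_guide: dark steel fixed bracket of the stand, 34 mm wide: an upright outside the rim (114 to 130 mm from the axis) reaching in over the rim to 69 mm from the axis, underside 5 mm over the wheel, top 87 mm over the table. Same origin and axes as the stand; the bracket lies along +x.
- wheel (a joint): angle of the grey-painted wheel, rad, positive anticlockwise from above; 0 = wide notch exactly under the lock pin, range -3 to 3. It starts between 0.7 and 2.1, so the short way is clockwise (decreasing). It turns stiffly (about 3 N sideways on the post) and stays where it is left.
- bowl_rim (a point): middle of the mouth of the terracotta bowl fixed in the wheel's centre, on the axis: 94 mm across, rim 94 mm over the table. The wheel under it is 200 mm across, 12 mm thick, its top face 50 mm over the table.
- post_top (a point): centre of the top of the turning post: a plain round steel post 14 mm across, standing 36 mm up from the wheel's top face, 86 mm from the axis; its top is 86 mm over the table. On the wheel it stands 1.9 rad anticlockwise of the wide notch.
- notch (a point): middle of the one wide notch in the wheel's rim, at the top face, 86 mm from the axis. The notch is 14 mm wide, runs straight in from the rim 24 mm deep and through the wheel. Four other notches look like it but are only 6 to 8 mm wide; the pin passes over those.
- guide_top (a point): centre of the top face of the pin guide, 86 mm from the axis, 87 mm over the table (fixed to the stand)
- lock_pin: loose steel pin upright in the guide: shank 12 mm across, steel head 26 mm across, 14 mm tall. Origin at the centre of its foot, which rides on the wheel 50 mm over the table, head 10 mm above the guide. Over the wide notch it falls 10 mm by its weight (foot 40 mm up, head on the guide) and blocks the wheel, with 1 to 2 mm of play. If the rim goes faster than about 30 mm/s it may skip the notch.
- medium_jar: bystander, loose: small amber glass jar with black cap, 52 mm across, 70 mm tall; origin at the middle of its underside
- dipper_cup: bystander, loose: small open aluminium cup, 56 mm across, 50 mm tall; origin at the middle of its underside
- varnish_tin: bystander, loose: plain steel tin, 54 mm across, 75 mm tall; origin at the middle of its underside
- sanding_block: bystander, loose: cork block 70 x 42 x 28 mm; origin at the middle of its underside
- jar_cap: bystander, loose: black screw cap lying on the table, 40 mm across, 14 mm tall; origin at the middle of its underside
- palette_knife: bystander, loose: palette knife, 200 mm long, lying flat; handle along its -x, origin at its middle underneath
- brush: bystander, loose: paint brush, 200 mm long, lying flat; handle along its -x, origin at its middle underneath

How it is judged:
At the end, for the whole second after the job is handed in: The lock pin has fallen home in the wide notch (foot 36 to 43 mm over the table, within 5 mm of the notch's middle and of the guide's middle, within 0.12 rad of upright), the wheel is within 0.05 rad of 0, and the pin is at rest (z of lock_pin in the frame of stand between 0.036 and 0.043 m and horizontal distance between lock_pin and guide_top below 0.005 m and angle between lock_pin's own z axis and vertical below 0.12 rad and horizontal distance between lock_pin and notch below 0.005 m and value of joint wheel between -0.05 and 0.05 rad and linear speed of lock_pin below 0.02 m/s); the robot touches nothing.
It fails at once if the wheel is pushed with more than 35 N (contact force between the fingers and wheel above 35 N).
It fails at once if the robot touches the lock pin (contact force between any of the fingers, the arm and lock_pin above 0.5 N).
It fails at once if the robot touches the pin bracket (contact force between any of the fingers, the arm and pin_guide above 1 N).
It fails at once if a bystander is moved more than 15 mm (distance of any of medium_jar, dipper_cup, varnish_tin, sanding_block, jar_cap, palette_knife, brush from where it was at the start of the episode above 0.015 m).
It also fails if it takes over 45 s, if anything falls off the work surface, if the arm or the gripper's body presses on something with over 40 N, if the wrist force passes 120 N, or if a joint passes its speed limit or range.

ROBOT

A 7-joint arm with a two-finger parallel gripper is mounted at the origin on the work surface. World frame = base frame: x ahead of the robot, y to its left, z up, the work surface at z = 0. Lengths are in m, angles in rad, forces in N, time in s.
With the tool pointing down it reaches from about 0.425 to 0.95 m from the base axis. Payload 4.7 kg.
Tool frame: the origin (TCP) lies on the centre line of the jaws, within the pads' length; the fingertips stand robot.nose_length ahead of it and the grasp point (between the pads) lies 8 mm behind it (robot.nose_length is the distance from the TCP to the fingertips, in m); z points along the fingers, y is the line along which they close (so a half turn about z gives the same grasp; the last joint's range is limited). The gripper opens to 85 mm and grips with 20 to 120 N. Pads are 22 mm wide; open, the fingers measure 114 mm over their backs; the gripper's body (76 mm by 85 mm) begins 54 mm behind the grasp point. The pads swing forward as they close: fully open they stand 13 mm farther back than shut.
Start: joints at [1.226, 0.469, -0.049, 1.532, 0.024, 1.141, -0.082], TCP at [0.21, -0.642, 0.242] pointing down, gripper open.
Joint ranges: [-2.59, 2.59], [-0.33, 1.99], [-1.39, 1.29], [0.1, 2.45], [-1.04, 4.18], [0.21, 1.99], [-2.66, 2.66]. Speed limits (rad/s): [2.57, 2.57, 3.14, 3.14, 3.14, 3.14, 3.14].

INTERFACE

Orientations are given as [roll, pitch, yaw] about the fixed x, y, z axes, in that order (R = Rz(yaw) Ry(pitch) Rx(roll)).
In Python, from plant import robot gives the robot as it stands. Calls block until the motion is done:
- robot.goto(position, orientation): joint-space move of the TCP to a pose.
- robot.move_straight(position, vel=0.15, attitude=None, contact_N=None): straight line of the TCP; attitude=None keeps the orientation; vel is the mean speed in m/s. With contact_N (N) it stops when the force on the tool has changed by that much, and returns True; else False.
- robot.move_joints(angles): joint-space move.
- robot.grip(opening, strength=None): opening from 0.0 (shut) to 1.0 (fully open); strength is the grip in N (None keeps the last); returns when the fingers have stopped.
- robot.sleep(seconds).
- robot.inverse_kinematics(position, orientation): joint angles nearest the present ones, or None.
- robot.sense(): the state.
- robot.grab_frame(name): name is "scene" or "top" or "wrist"; returns a dict with "image" (480x640x3 uint8, red, green, blue), "range_z" (480x640 float32, m along the optical axis (not along the pixel's ray), 0 where there is no reading), "fx", "fy", "cx", "cy" (pixels), "R" (3x3) and "t" (3): a world point X has camera coordinates R X + t. Camera axes: x right, y down, z forward; pixel columns grow to the right and rows downward; lengths in m; the calibration is good to about 2 mm. A picture is of the moment at which its call begins.
A pose or a line that the arm cannot do raises robot.IKError and nothing moves.
- robot.close_job(): hands the job in; it is judged then, once.
The state is a dict: "t": time; "joint_pos": joint angles; "joint_velocities": joint speeds; "effort": joint torques, N m; "tcp_pos": TCP position; "tcp_rot": TCP orientation; "wrist_force": force on the tool from outside, world axes, zero at the start; "torque": the same for the moment, N m; "opening": opening from 0.0 (shut) to 1.0 (fully open); "gripper_force": force on a finger pad.
Only numpy, scipy, OpenCV 4.12 (cv2) and the standard library are available. Lean on these libraries where they do the work, as an engineer would, in place of code of your own. Each camera call takes 0.05 s, during which the arm holds its last target. There are 200 camera calls.

## Working session

There is one attempt and no reset: what is moved stays moved. The work goes in short steps, each a Python script; the robot and the scene stay as the last script left them, time stands still between calls to the robot, and variables do not carry over. Pictures are saved under pics/ and viewed, at most 10 in all, crops included, and the job is handed in when it is done.

```bash
mkdir -p pics; ls
python3 - <<'E'
from plant import robot
import cv2,numpy as np
for n in("top","scene"):
    f=robot.grab_frame(n); cv2.imwrite(f"pics/{n}0.png",f["image"][:,:,::-1]); np.savez(f"pics/{n}0.npz",**f)
    print(n,f["fx"],f["cx"],f["cy"],(-f["R"].T@f["t"]).round(3),f["R"].round(2).tolist())
s=robot.sense();print(s["t"],s["tcp_rot"],s["wrist_force"],robot.nose_length)
E
```

```text
pics
top 435.24578106311867 310.11452110271534 233.39856760139992 [0.355 0.02  1.291] [[-0.13, -0.99, 0.0], [-0.97, 0.13, -0.2], [0.2, -0.03, -0.98]]
scene 434.7827954216195 320.7107461064395 241.09563979937755 [0.856 0.394 0.899] [[-0.8, 0.6, -0.01], [0.52, 0.68, -0.51], [-0.3, -0.42, -0.86]]
0.1 [-3.13981735e+00  5.08694923e-05  3.15829244e-01] [-0.44157026  0.16835147 -0.21609696] 0.011
```

View pics/top0.png

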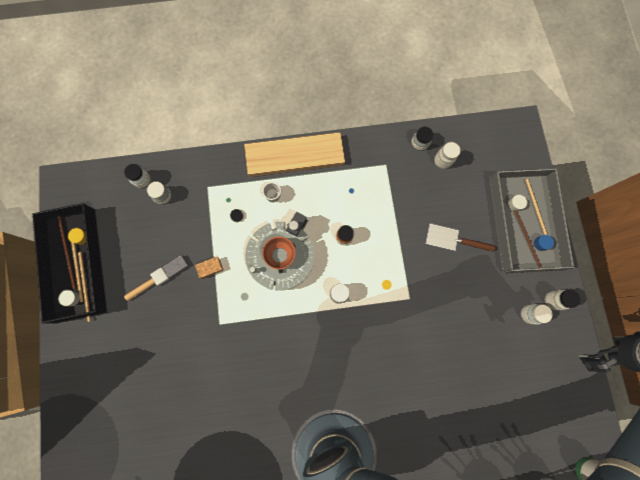

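View pics/scene0.png

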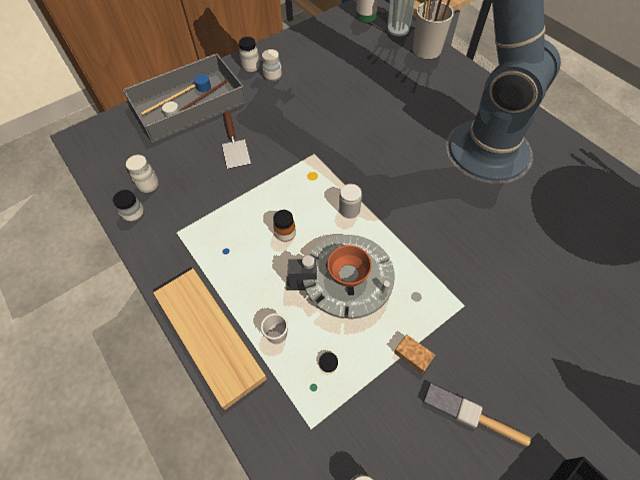

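Top view: bowl at about (280,252), bracket and pin near (296,222). Scene view: bowl (350,265), bracket (300,272). I'll enlarge both.

Run:
```python
import cv2
a=cv2.imread("pics/top0.png")[200:300,230:360]; b=cv2.imread("pics/scene0.png")[220:330,270:410]
cv2.imwrite("pics/topc.png",cv2.resize(a,None,fx=6,fy=6,interpolation=cv2.INTER_CUBIC)[:600,:780])
cv2.imwrite("pics/scc.png",cv2.resize(b,None,fx=5,fy=5,interpolation=cv2.INTER_CUBIC))
```

```text
(no output)
```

View pics/topc.png

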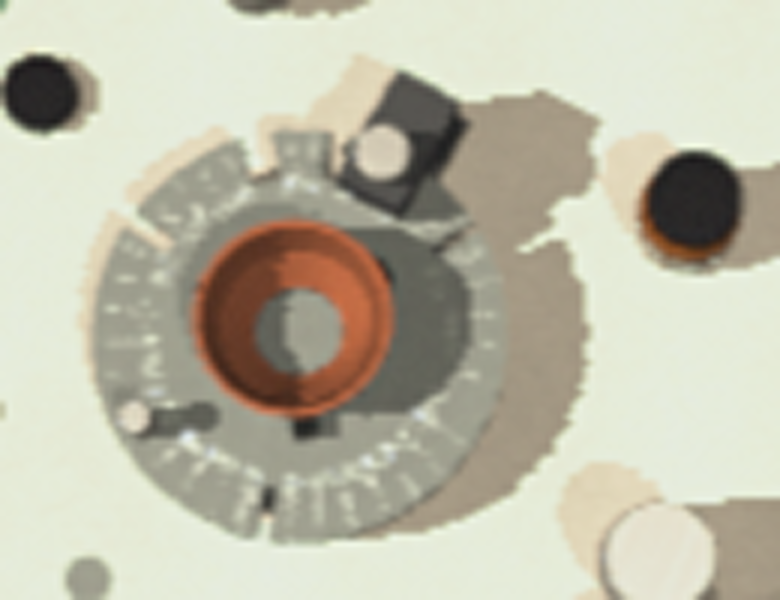

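View pics/scc.png

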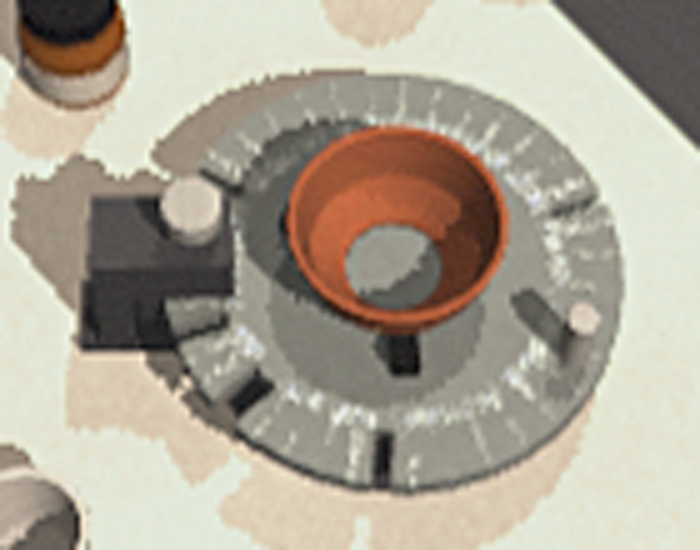

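Top crop: post top (134,417), bowl rim centre (293,319), pin head top (383,152), wide notch around (255,160). Scene crop: post top (585,319), bowl (398,228), pin head (191,203), notch about (248,392). Next I triangulate these points.

```bash
cat > h.py <<'E'
import numpy as np, cv2
def full(c,o,k): return [(c[0]+.5)/k-.5+o[0],(c[1]+.5)/k-.5+o[1]]
def ray(f,p):
    d=f["R"].T@np.array([(p[0]-f["cx"])/f["fx"],(p[1]-f["cy"])/f["fy"],1]); return -f["R"].T@f["t"],d
def tri(fs,ps):
    A=np.zeros((3,3));b=np.zeros(3);rs=[ray(f,p) for f,p in zip(fs,ps)]
    for c,d in rs:
        d=d/np.linalg.norm(d);P=np.eye(3)-np.outer(d,d);A+=P;b+=P@c
    X=np.linalg.solve(A,b);return X
def atz(f,p,z):
    c,d=ray(f,p);return c+d*(z-c[2])/d[2]
E
python3 - <<'E'
from h import *
T=np.load("pics/top0.npz");S=np.load("pics/scene0.npz")
t=lambda c:full(c,(230,200),6); s=lambda c:full(c,(270,220),5)
pts={"post":((134,417),(585,319),.086),"bowl":((293,319),(398,228),.094),"pin":((383,152),(191,203),.111),"notch":((255,160),(248,392),.05)}
for n,(a,b,z) in pts.items():
    print(n,tri([T,S],[t(a),s(b)]).round(4),"top@z",atz(T,t(a),z).round(4),"scene@z",atz(S,s(b),z).round(4))
c=atz(T,t((293,319)),.094)[:2]
for n in pts:
    a,b,z=pts[n]
    for f,q in((T,t(a)),(S,s(b))):
        cc=atz(f,t((293,319)) if f is T else s((398,228)),.094)[:2]
        v=atz(f,q,z)[:2]-cc;print(n,np.hypot(*v).round(4),np.arctan2(v[1],v[0]).round(3))
jar=lambda p,z:atz(T,p,z).round(3)
print("cap",jar((236.5,215),.014),"jar",jar(t((693,198)),.07),"cup",jar((272,190),.05),"tin",jar(t((662,553)),.075),"block",jar((209,267),.028))
E
```

```text
post [0.5242 0.1595 0.0851] top@z [0.5246 0.1587 0.086 ] scene@z [0.5241 0.1605 0.086 ]
bowl [0.5599 0.0809 0.0875] top@z [0.5593 0.08   0.094 ] scene@z [0.5618 0.0841 0.094 ]
pin [0.6287 0.0291 0.1099] top@z [0.6288 0.0287 0.111 ] scene@z [0.6287 0.03   0.111 ]
notch [0.6461 0.0912 0.0538] top@z [0.6471 0.0914 0.05  ] scene@z [0.6452 0.0899 0.05  ]
post 0.086 1.986
post 0.0852 2.029
bowl 0.0 0.0
bowl 0.0 0.0
pin 0.0863 -0.636
pin 0.086 -0.68
notch 0.0885 0.13
notch 0.0836 0.07
cap [0.704 0.196 0.014] jar [ 0.597 -0.115  0.07 ] cup [0.757 0.079 0.05 ] tin [ 0.431 -0.076  0.075] block [0.555 0.289 0.028]
```

Everything agrees: axis is about (0.560, 0.0815), guide bearing −0.651, post bearing 2.003, so the wheel is at about 0.754. The notch bearing of about 0.10 confirms it. I'll move the shut gripper in behind the post.

```bash
cat >> h.py <<'E'
C=np.array([.5602,.0815]);Z=.072;G=-.651
def pose(th,d):   # finger centre d behind a post standing at bearing th
    t=np.array([np.sin(th),-np.cos(th)]); p=C+.086*np.array([np.cos(th),np.sin(th)])-d*t
    return [*p,Z],[np.pi,0,th-np.pi/2]
def headz(robot):
    f=robot.grab_frame("scene");r=f["range_z"][253:272,300:317];v,u=np.mgrid[253:272,300:317]
    x=np.stack([(u-f["cx"])/f["fx"]*r,(v-f["cy"])/f["fy"]*r,r],-1)-f["t"]
    w=(x@f["R"])[r>0]; w=w[np.hypot(w[:,0]-.6287,w[:,1]-.0293)<.010]
    return np.median(w[:,2]) if len(w) else None
E
python3 - <<'E'
from h import *; from plant import robot
print("head",headz(robot))
robot.grip(0.0,40)
p,o=pose(2.003,.036)
robot.goto([p[0],p[1],.22],o)
robot.move_straight(p,vel=.1,contact_N=8)
s=robot.sense();print(s["t"],s["tcp_pos"],p,s["tcp_rot"],s["wrist_force"])
f=robot.grab_frame("scene");cv2.imwrite("pics/s1.png",cv2.resize(f["image"][180:340,250:450,::-1],None,fx=3.5,fy=3.5))
print(headz(robot))
E
```

```text
head 0.10959977517801954
5.4833 [0.49189379 0.14465491 0.07252507] [np.float64(0.49148731845270716), np.float64(0.14451243841163672), 0.072] [ 3.14132279e+00 -1.10696368e-03  4.32132352e-01] [ 0.11251238 -0.55108902 -0.05870438]
0.10943569244505771
```

View pics/s1.png

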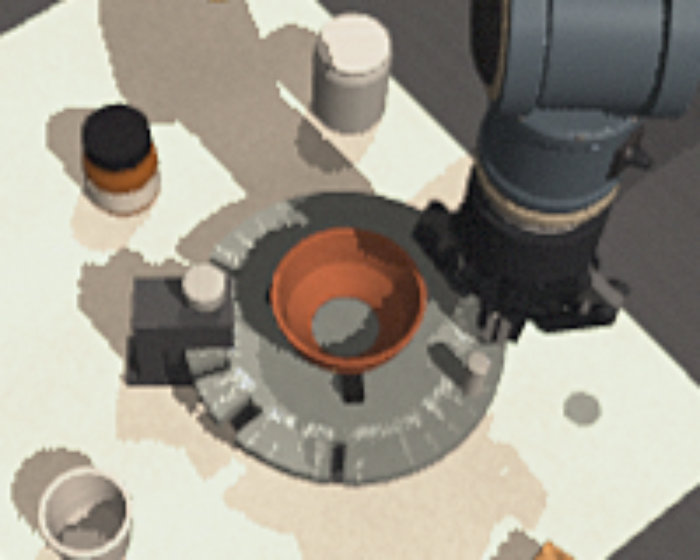

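Shut fingertips are at crop (500,325), just behind the post at (478,365). The inner knuckle at (435,230) sits near the bowl, so I'll check its height.

Run:
```python
from h import *; from plant import robot
f=robot.grab_frame("scene");v,u=np.mgrid[180:340,250:450];r=f["range_z"][180:340,250:450]
w=(np.stack([(u-f["cx"])/f["fx"]*r,(v-f["cy"])/f["fy"]*r,r],-1)-f["t"])@f["R"]
p=robot.sense()["tcp_pos"];a=.432;D=w[...,:2]-p[:2]
X=D@[np.cos(a),np.sin(a)];Y=D@[np.sin(a),-np.cos(a)]
m=(abs(X)<.045)&(w[...,2]>.063)&(r>0)
print("Y>0 is toward axis:",((C-p[:2])@[np.sin(a),-np.cos(a)]).round(3))
for z in np.arange(.065,.2,.01):
    k=m&(abs(w[...,2]-z)<.005)&(abs(Y)<.075)
    if k.any(): print(z.round(3),k.sum(),"Y",np.percentile(Y[k],[2,98]).round(3),"X",np.percentile(X[k],[2,98]).round(3))
```

```text
Y>0 is toward axis: 0.086
0.065 69 Y [-0.008  0.073] X [0.001 0.042]
0.075 84 Y [-0.013  0.073] X [-0.002  0.042]
0.085 110 Y [-0.013  0.073] X [-0.004  0.043]
0.095 93 Y [-0.011  0.072] X [-0.009  0.042]
0.105 50 Y [-0.032  0.025] X [-0.007  0.013]
0.115 139 Y [-0.034  0.035] X [-0.008  0.013]
0.125 75 Y [-0.045  0.045] X [-0.005  0.016]
0.135 123 Y [-0.05  0.05] X [-0.003  0.017]
0.145 147 Y [-0.061  0.057] X [-0.012  0.017]
0.155 214 Y [-0.06  0.06] X [-0.012  0.019]
0.165 85 Y [-0.048  0.047] X [-0.006  0.02 ]
0.175 42 Y [-0.041  0.041] X [-0.007  0.011]
0.185 5 Y [-0.038 -0.008] X [-0.002  0.033]
0.195 89 Y [-0.037  0.033] X [0.005 0.037]
```

The knuckles clear the bowl: |Y| is 35 mm or less below z 0.12, and about 13 mm at the rim's height. Pushing now, in slow arcs while watching the pin.

```bash
cat > push.py <<'E'
from h import *; from plant import robot
import sys
a,b,step,vel,d=map(float,sys.argv[1:])
th=a
while th>b+1e-6:
    th=max(b,th-step);p,o=pose(th,d)
    hit=robot.move_straight(p,vel=vel,attitude=o,contact_N=10)
    h=headz(robot);s=robot.sense();f=s["wrist_force"];t=np.array([np.sin(th),-np.cos(th)])
    print(f"{th:.3f} t={s['t']:.1f} hit={hit} head={h} push={-f[:2]@t:.1f} |F|={np.linalg.norm(f):.1f}",flush=True)
    if hit or (h and h<.105): break
E
python3 - <<'E'
from h import *; from plant import robot
p,o=pose(2.003,.012);print(robot.move_straight(p,vel=.015,contact_N=2))
s=robot.sense();q=np.array(s["tcp_pos"])[:2];t=np.array([np.sin(2.003),-np.cos(2.003)])
print("d at contact",(C+.086*np.array([np.cos(2.003),np.sin(2.003)])-q)@t,s["wrist_force"],s["t"])
E
python3 push.py 2.003 1.75 0.08 0.015 0.017
```

```text
True
d at contact 0.016958893552127402 [0.162807   0.05037787 0.43884692] 6.825
1.923 t=7.5 hit=False head=0.10956442242753718 push=2.4 |F|=2.9
1.843 t=8.2 hit=False head=0.10964987511535047 push=2.1 |F|=2.7
1.763 t=8.8 hit=False head=0.1096196214753368 push=1.4 |F|=1.8
1.750 t=9.2 hit=False head=0.10981560909925211 push=2.6 |F|=2.9
```

```bash
python3 push.py 1.75 1.33 0.08 0.015 0.017; python3 push.py 1.33 1.20 0.01 0.006 0.017
```

```text
1.670 t=9.8 hit=False head=0.10924365339057313 push=1.1 |F|=1.2
1.590 t=10.5 hit=False head=0.10956088130962477 push=1.7 |F|=1.9
1.510 t=11.2 hit=False head=0.10958094477881518 push=1.9 |F|=2.2
1.430 t=11.8 hit=False head=0.10998177361526466 push=2.6 |F|=3.0
1.350 t=12.5 hit=False head=0.10987170513947556 push=2.2 |F|=2.6
1.330 t=12.8 hit=False head=0.1099848929448894 push=3.0 |F|=3.6
1.320 t=13.2 hit=False head=0.10947588325395344 push=2.6 |F|=3.0
1.310 t=13.5 hit=False head=0.10946276090095114 push=3.3 |F|=4.2
1.300 t=13.8 hit=False head=0.10975799541771428 push=2.6 |F|=2.8
1.290 t=14.2 hit=False head=0.1096860019318 push=1.8 |F|=2.3
1.280 t=14.6 hit=False head=0.10987783618349606 push=2.4 |F|=3.1
1.270 t=14.9 hit=False head=0.09989891200794089 push=2.1 |F|=3.1
```

The head dropped by 10.0 mm, so the pin is home. I'll back off, rise and check.

Run:
```python
from h import *; from plant import robot
p,o=pose(1.27,.040);robot.move_straight(p,vel=.06)
robot.move_straight([p[0],p[1],.25],vel=.15)
robot.goto([.45,.25,.28],o)
s=robot.sense();print(s["t"],s["wrist_force"],headz(robot))
f=robot.grab_frame("scene");cv2.imwrite("pics/s2.png",cv2.resize(f["image"][190:340,260:430,::-1],None,fx=4,fy=4))
```

```text
17.3417 [-0.41060147 -0.77670879 -0.86334896] 0.10006485964055604
```

View pics/s2.png

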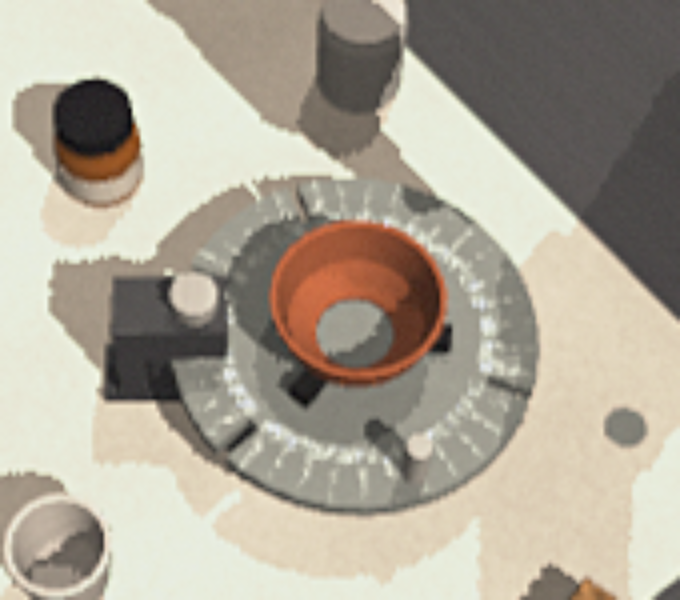

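The pin head at crop (193,297) rests on the guide, the post stands free at (420,445), the gripper is clear, and the bystanders in view are where they were.

```bash
python3 -c "
from plant import robot
print(robot.close_job())"
```

```text
the job is handed in; nothing more can be done
None
```

The pin dropped 10 mm home into the wide notch and the wheel is locked; the gripper is clear of everything, pushing force stayed under about 5 N, and I handed the job in at about 17 s (the hand-in gave no verdict).

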